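Find the concealed catch of a secret-drawer box and draw the drawer out

TASK

One of the six round inlays in the top of the small wooden box is a concealed catch: feel over them with a fingertip and press the one that gives, so that the hidden drawer in the front springs ajar. Then put a fingertip down behind the drawer's front board and draw the drawer out to its stop, without pinching the front or pressing on its veneered outer face. Pick nothing up: the key stays in the drawer, and the other things on the table stay where they are.

Things in the scene. Friction and masses are not known exactly. Their poses are not given: they have to be found in the camera images.
- secret_box: The wooden box with brass corners, fixed to the table: 140 deep (its x) x 200 wide (its y) x 66 mm high. Origin: centre of its underside, on the table; own z up. The hidden drawer is in the side that looks along its own -x, towards the robot. Its flat top carries six identical round inlays.
- box_top (a point): Middle of the box's top, axes as the box's. Inlay centres from here, own (x, y) in mm: (-26, -56), (-26, 0), (-26, 56), (26, -56), (26, 0), (26, 56). Each is 45 mm across in a 46.5 mm hole, its top 0.8 mm below this surface. Five are solid and do not give; one, a different one each time and looking just like the rest, is the spring catch. The fingertip must fit in the hole.
- catch (a joint): How far the live inlay is pressed in, m: 0 at rest, 0.005 at the bottom. It takes about 2 N to start it and 4 N to bottom it, frees the drawer at 0.003, and springs back when let go.
- drawer (a joint): How far the drawer is out along the box's own -x, m: 0 shut (flush), 0.100 at its stop. Once freed, a spring throws it out to about 0.05, where it stays; from there it slides with about 1 N of friction and stays where it is left. Its front has a thin dark veneer on the outside, 31 mm high: a finger pressing on that face, as in pinching the front, fails the job.
- front_board (a point): Middle of the upper edge of the drawer's front board, 39 mm above the table, axes as the box's; moves with the drawer (shut: 64 mm in front of the box's middle). The board is 132 wide, 8 mm thick; inner face 4 mm behind this point (own +x). Ajar, about 40 mm are open between that face and the box's front. Drawer floor 8 mm above the table, side walls 34 mm, 118 mm apart inside.
- plumb_bob: Bystander: brass plumb bob lying flat, 81 mm long, 30 high; not to be moved. Origin: centre of its underside.
- key: A small loose brass key, about 57 mm long and 5 mm thick, lying across the middle of the drawer floor, unseen while the drawer is shut. Origin on its shank, at its underside.
- knob_box: Bystander: small card box of screws with a blue lid, 57 x 92 x 41 mm; not to be moved. Origin: centre of its underside.
- nail_tin: Bystander: round red tin, 67 across, 48 mm high; not to be moved. Origin: centre of its underside.

How it is judged:
By the outcome, as a careful person would: the job done as asked, in the order asked, and still so for the second after the job is handed in, with the robot touching nothing.
It also fails if it takes over 54 s, if anything falls off the work surface, if the arm or the gripper's body presses on something with over 40 N, if the wrist force passes 120 N, or if a joint passes its speed limit or range.

ROBOT

A 6-joint arm with a two-finger parallel gripper is mounted at the origin on a cart in front of the work surface, level with it; the furniture and walls round the work are solid. World frame = base frame: x ahead of the robot, y to its left, z up, the work surface at z = 0. Lengths are in m, angles in rad, forces in N, time in s.
With the tool pointing down it reaches from about 0.25 to 0.725 m from the base axis. Payload 4 kg.
Tool frame: the origin (TCP) lies on the centre line of the jaws, within the pads' length; the fingertips stand 17 mm ahead of it and the grasp point (between the pads) lies 2 mm behind it; z points along the fingers, y is the line along which they close (so a half turn about z gives the same grasp; the last joint's range is limited). The gripper opens to 85 mm and grips with 20 to 120 N. Pads are 22 mm wide; open, the fingers measure 114 mm over their backs; the gripper's body (76 mm by 85 mm) begins 54 mm behind the grasp point. The pads swing forward as they close: fully open they stand 13 mm farther back than shut.
Start: joints at [-1.248, 0.241, 0.005, 1.335, 0, 1.571], TCP at [0.159, -0.474, 0.248] pointing down, gripper open.
Joint ranges: [-2.72, 2.72], [-1.05, 1.87], [-1.09, 1.28], [-1.99, 2.15], [-1.42, 1.44], [-3.14, 3.14]. Speed limits (rad/s): [2.79, 2.79, 3.14, 3.14, 3.14, 3.14].

INTERFACE

Orientations are given as a unit quaternion [x, y, z, w].
In Python, from workcell import get_obs, imaging, order gives the robot as it stands.
- The arm moves only by the tool apply_moves, never from a script. Its argument "targets" is a list that holds one entry, the list of rows, each a list of 5 numbers: the shift along the world's x, y, z in units of 40 mm (1.0 is 40 mm), then the turn about the world's z in degrees, then the gripper command: -1 is shut, 1 is fully open, values between are in proportion. In form: [[[dx, dy, dz, turn, fingers], ...]]. A call has 1 to 8 rows; each row shifts and turns the commanded pose from where the row before left it; what a row does not reach is not made up. A row lasts 1/12 s, in which the tool goes at most 41.7 mm and 7.16 degrees, less where a joint would pass 70% of its speed; a pose out of reach is approached as far as the arm can. A call is refused whole if a number of a shift passes 1 or a number of a turn 7.16, either way. A call with a gripper value outside its range is refused whole. The fingers move at their own pace and stop on an object; the grip force is fixed at half the most. Time passes only in rows, so rows that do not move let the fingers close. It gives the time, the measured TCP pose, the force, the opening and the grip force at its end, in the units of the state.
- get_obs(): the state, without advancing time (a new reading comes with each control period).
- imaging.camera(name): name is "scene" or "top" or "wrist"; returns (picture, depth): 480x640x3 uint8, blue, green, red; 480x640 float32, m along the optical axis (not along the pixel's ray), 0 where there is no reading.
- imaging.get_calibration(name): a dict with "camera_matrix" (3x3 intrinsics, pixels), "eye" and "rotation" of the camera in the world; the wrist camera has in their place "hand_eye" (4x4, takes a point from camera to tool coordinates, whose origin is the TCP and whose axes are the flange's). Camera axes: x right, y down, z forward; pixel columns grow to the right and rows downward; lengths in m; the calibration is good to about 2 mm. A picture is of the moment at which its call begins: read the wrist's pose just before it. get_calibration takes no time and is no camera call.
- order.job_done(): hands the job in; it is judged then, once.
The state is a dict: "clock": time; "joint_pos": joint angles; "joint_vel": joint speeds; "tau": joint torques, N m; "eef_pos": TCP position; "tool_rot": TCP orientation; "ft_force": force on the tool from outside, world axes, zero at the start; "ft_torque": the same for the moment, N m; "grip_width": finger opening in m; "grasp_force": force on a finger pad.
Only numpy, scipy, OpenCV 4.12 (cv2) and the standard library are available. Lean on these libraries where they do the work, as an engineer would, in place of code of your own. Each camera call takes 0.05 s, during which the arm holds its last target. There are 200 camera calls.

## Working session

There is one attempt and no reset: what is moved stays moved. The work goes in short steps, Python scripts to look and compute and a tool call to move; the robot and the scene stay as the last step left them, time stands still between calls to the robot, and variables do not carry over. Pictures are saved under pics/ and viewed, at most 10 in all, crops included, and the job is handed in when it is done.

Besides the shell and the picture viewer there is one more tool, called after "Call:" in YAML: its name, and indented under it one key for each argument. apply_moves: Moves the arm, as the interface text tells. Its arguments: {"type":"object","properties":{"targets":{"type":"array","items":{"type":"array","items":{"type":"array","items":{"type":"number"}}}}},"required":["targets"]}

```bash
mkdir -p pics; cat > h.py <<'E'
import numpy as np,cv2
from workcell import get_obs, imaging, order
def cam(n):
    p,d=imaging.camera(n); c=imaging.get_calibration(n); return p,d,c
def pt(u,v,z,c):
    K=np.array(c["camera_matrix"]);return np.array([(u-K[0,2])/K[0,0]*z,(v-K[1,2])/K[1,1]*z,z])
def world(u,v,z,c): return np.array(c["rotation"])@pt(u,v,z,c)+np.array(c["eye"])
E
python3 - <<'E'
from h import *
o=get_obs();print(o)
for n in("top","scene"):
    p,d,c=cam(n);cv2.imwrite(f"pics/{n}.png",p);np.save(f"{n}.npy",d);print(c)
print(imaging.get_calibration("wrist"))
E
```

```text
{'clock': 0.0, 'joint_pos': array([-1.24801414e+00,  2.41400247e-01,  3.73511519e-03,  1.33518077e+00,
       -3.04895712e-06,  1.57081262e+00]), 'joint_vel': array([ 2.17364594e-04,  1.12599047e-03, -3.37713974e-05,  1.43988078e-03,
       -1.94378748e-03, -1.11003747e-03]), 'tau': array([ 6.96625852e-05, -3.72319829e+01,  2.52406973e+01,  1.69113663e-02,
       -3.53293017e-04, -1.12654057e-06]), 'eef_pos': array([ 0.15841696, -0.47362438,  0.24742342]), 'tool_rot': array([ 9.87005493e-01,  1.60683252e-01, -1.66187640e-04, -1.01122510e-03]), 'ft_force': array([ 0.12753109, -0.82865142,  0.12292132]), 'ft_torque': array([ 0.02315676, -0.06673195,  0.03238839]), 'grasp_force': 0.0, 'grip_width': 0.08554728922217354}
{'camera_matrix': array([[500.733811  ,   0.        , 313.73177118],
       [  0.        , 500.733811  , 249.14215979],
       [  0.        ,   0.        ,   1.        ]]), 'eye': array([0.41839151, 0.21203664, 0.92822936]), 'rotation': array([-0.68259615,  0.72181645, -0.0819953 ,  0.07950018])}
{'camera_matrix': array([[433.59937421,   0.        , 309.15530924],
       [  0.        , 433.59937421, 231.90133917],
       [  0.        ,   0.        ,   1.        ]]), 'eye': array([ 0.1898835 , -0.34361569,  0.58145847]), 'rotation': array([ 0.84576563, -0.30274025,  0.14539646, -0.41459464])}
{'camera_matrix': array([[351.28081903,   0.        , 323.36175859],
       [  0.        , 351.28081903, 241.0156577 ],
       [  0.        ,   0.        ,   1.        ]]), 'hand_eye': array([[ 4.76449103e-04, -9.49892240e-01, -3.12577199e-01,
         8.05746242e-02],
       [ 9.99999439e-01,  7.48228538e-04, -7.49535309e-04,
        -8.82365870e-06],
       [ 9.45856954e-04, -3.12576666e-01,  9.49892064e-01,
        -1.24757803e-01],
       [ 0.00000000e+00,  0.00000000e+00,  0.00000000e+00,
         1.00000000e+00]])}
```

```bash
sed -i 's/np.array(c\["rotation"\])@/R.from_quat(c["rotation"]).as_matrix()@/; 1a from scipy.spatial.transform import Rotation as R' h.py; cat h.py|tail -3
```

```text
def pt(u,v,z,c):
    K=np.array(c["camera_matrix"]);return np.array([(u-K[0,2])/K[0,0]*z,(v-K[1,2])/K[1,1]*z,z])
def world(u,v,z,c): return R.from_quat(c["rotation"]).as_matrix()@pt(u,v,z,c)+np.array(c["eye"])
```

View pics/top.png

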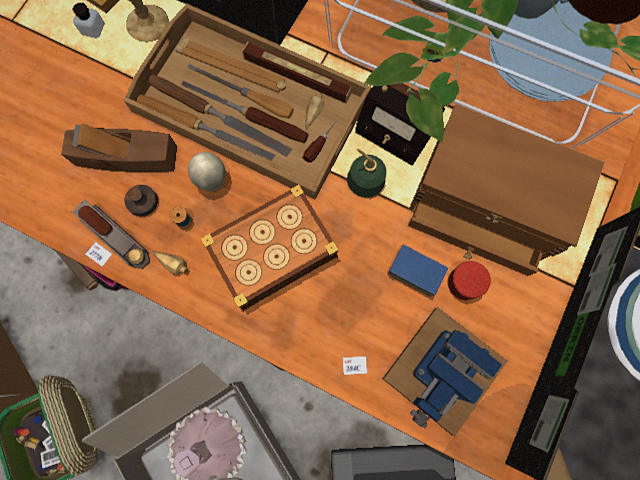

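View pics/scene.png

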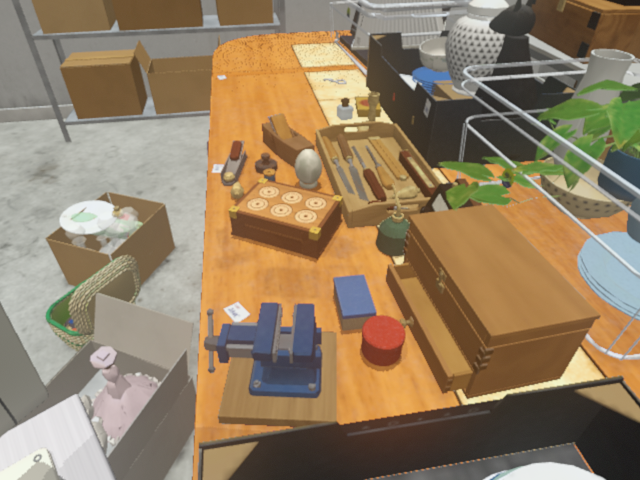

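```bash
python3 - <<'E'
from h import *
p=cv2.imread("pics/top.png");d=np.load("top.npy");c=imaging.get_calibration("top")
cv2.imwrite("pics/tc.png",cv2.resize(p[180:320,140:350],None,fx=3.8,fy=3.8,interpolation=cv2.INTER_CUBIC))
for u,v in [(289,216),(262,231),(234,247),(304,241),(276,256),(248,272),(297,190),(208,240),(240,300),(332,248),(177,264),(418,270),(470,280),(458,365),(206,170),(367,175),(415,270),(350,300)]:
    z=np.median(d[v-1:v+2,u-1:u+2]); print(u,v,world(u,v,z,c).round(4))
d=np.load("scene.npy");c=imaging.get_calibration("scene")
for u,v in [(265,192),(320,201),(252,205),(288,197),(308,216),(281,211)]:
    z=np.median(d[v-1:v+2,u-1:u+2]); print("s",u,v,world(u,v,z,c).round(4))
E
```

```text
289 216 [0.6829 0.2443 0.0651]
262 231 [0.6575 0.2936 0.0659]
234 247 [0.6312 0.3442 0.0648]
304 241 [0.6347 0.2197 0.0666]
276 256 [0.6107 0.2705 0.0647]
248 272 [0.5845 0.3205 0.066 ]
297 190 [0.731  0.2276 0.066 ]
208 240 [0.646  0.3898 0.067 ]
240 300 [0.5361 0.3355 0.0665]
332 248 [0.6192 0.171  0.0669]
177 264 [0.6139 0.4547 0.029 ]
418 270 [0.5758 0.0179 0.0416]
470 280 [ 0.5515 -0.0712  0.0478]
458 365 [ 0.4068 -0.0202  0.0908]
206 170 [0.7695 0.3877 0.0894]
367 175 [0.7533 0.0981 0.0647]
415 270 [0.5762 0.0231 0.0409]
350 300 [ 5.338e-01  1.407e-01 -5.000e-04]
s 265 192 [0.6224 0.3433 0.0664]
s 320 201 [0.6927 0.2395 0.0661]
s 252 205 [0.573  0.3199 0.0657]
s 288 197 [0.6497 0.2956 0.066 ]
s 308 216 [0.638  0.2128 0.0667]
s 281 211 [0.6068 0.2628 0.066 ]
```

View pics/tc.png

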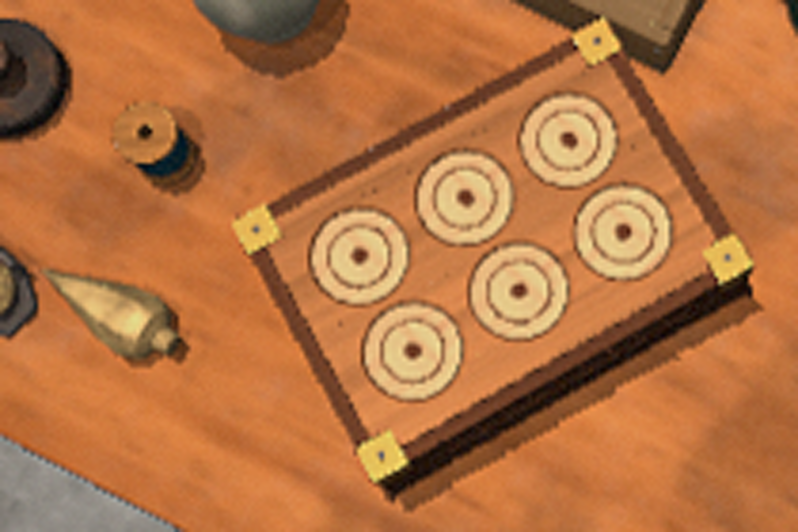

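```bash
cat >> h.py <<'E'
OWN=np.array([(26,-56),(26,0),(26,56),(-26,-56),(-26,0),(-26,56)])/1000
def ray(u,v,c,zw):
    r=R.from_quat(c["rotation"]).as_matrix()@pt(u,v,1,c); e=np.array(c["eye"]); return (e+r*(zw-e[2])/r[2])[:2]
def fit(P,own=OWN):
    a,b=own-own.mean(0),P-P.mean(0); th=np.arctan2((a[:,0]*b[:,1]-a[:,1]*b[:,0]).sum(),(a*b).sum())
    M=np.array([[np.cos(th),-np.sin(th)],[np.sin(th),np.cos(th)]]); t=P.mean(0)-M@own.mean(0)
    return t,np.degrees(th),M,np.abs(P-own@M.T-t).max()
E
python3 - <<'E'
from h import *
c=imaging.get_calibration("top")
px=[((u+.5)/3.8-.5+140,(v+.5)/3.8-.5+180) for u,v in [(568,139),(466,197),(358,256),(623,231),(519,290),(413,350)]]
t,a,M,e=fit(np.array([ray(u,v,c,.0652) for u,v in px])); print("top",t,a,e); print(OWN@M.T+t)
# brass corners' dots: depth scale check
cs=imaging.get_calibration("scene"); p=cv2.imread("pics/scene.png")
cv2.imwrite("pics/sc.png",cv2.resize(p[170:265,220:350],None,fx=6,fy=6,interpolation=cv2.INTER_CUBIC))
E
```

```text
top [0.6337319 0.2820676] 27.157432253515573 0.0007054946872565582
[[0.68242602 0.24410864]
 [0.65686554 0.29393496]
 [0.63130507 0.34376128]
 [0.63615872 0.22037392]
 [0.61059825 0.27020024]
 [0.58503777 0.32002656]]
```

View pics/sc.png

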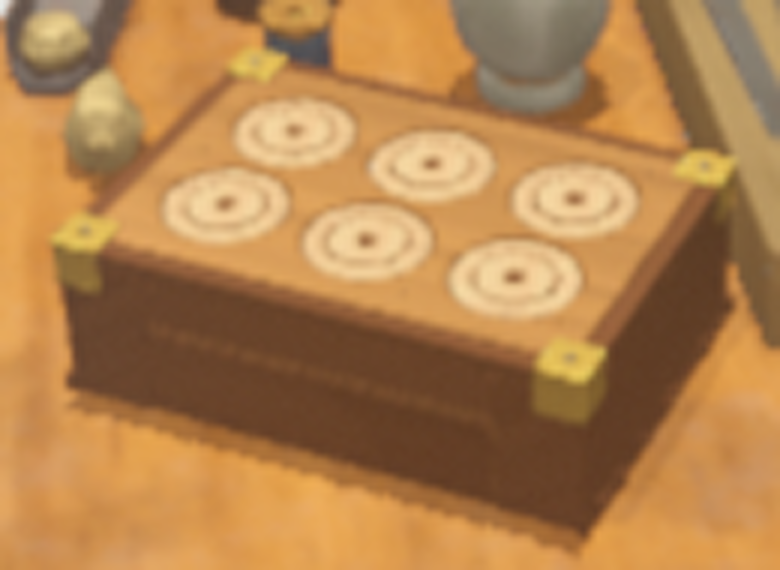

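Call:
apply_moves:
  targets:
    - [[0.5,0.85,0,0,-1],[0.5,0.85,0,0,-1],[0.5,0.85,0,0,-1],[0.5,0.85,0,0,-1],[0.5,0.85,0,3,-1],[0.5,0.85,0,3,-1],[0.5,0.85,0,2,-1],[0.5,0.85,0,0,-1]]

```text
clock: 0.77
eef_pos: [0.3188, -0.2003, 0.2481]
tool_rot: [0.973, 0.229, -0.0, -0.0]
ft_force: [1.2, -0.4, -1.5]
grip_width: 0.0002
grasp_force: 0.0
```

```bash
python3 - <<'E'
from h import *
from scipy.optimize import least_squares
c=imaging.get_calibration("top");cs=imaging.get_calibration("scene")
pt_=[((u+.5)/3.8-.5+140,(v+.5)/3.8-.5+180) for u,v in [(568,139),(466,197),(358,256),(623,231),(519,290),(413,350)]]
ps=[((u+.5)/6-.5+220,(v+.5)/6-.5+170) for u,v in [(575,198),(431,163),(295,130),(514,277),(366,240),(227,203)]]
t,a,M,e=fit(np.array([ray(u,v,cs,.0652) for u,v in ps])); print("scene",t,a,e)
def f(z): return np.array([ray(u,v,c,z)-ray(p,q,cs,z) for (u,v),(p,q) in zip(pt_,ps)]).ravel()
print("height",least_squares(lambda z:f(z[0]),[.06]).x, f(.0652).round(4))
o=get_obs();print(o["joint_pos"].round(3),o["eef_pos"],np.degrees(R.from_quat(o["tool_rot"]).as_euler("xyz")))
E
```

```text
scene [0.63354664 0.2803607 ] 26.865709278818137 0.0005147346750685733
height [0.06395942] [ 0.0003  0.002   0.0001  0.0006 -0.0004  0.0024  0.0006  0.0018  0.0009
  0.0017 -0.0004  0.0018]
[-0.561 -0.005 -0.278  1.298  0.     2.118] [ 0.31880856 -0.20030412  0.24813599] [-1.79988499e+02  5.93645801e-03  2.65309925e+01]
```

Call:
apply_moves:
  targets:
    - [[0.5,0.85,0,0,-1],[0.5,0.85,0,0,-1],[0.5,0.85,0,0,-1],[0.5,0.85,0,0,-1],[0.5,0.85,0,0,-1],[0.5,0.85,0,0,-1],[0.5,0.85,0,0,-1],[0.5,0.85,0,0,-1]]

```text
clock: 1.43
eef_pos: [0.4789, 0.0718, 0.2479]
tool_rot: [0.973, 0.229, -0.0, 0.0]
ft_force: [-0.1, -1.4, 0.5]
grip_width: 0.0003
grasp_force: 0.0
```

Call:
apply_moves:
  targets:
    - [[0.25,0.25,0,-7.1,-1],[0.25,0.25,0,-7.1,-1],[0.25,0.25,0,-7.1,-1],[0.25,0.25,0,-7.1,-1],[0.25,0.25,0,-7.1,-1],[0.25,0.25,0,-7.1,-1],[0.25,0.25,0,-7.1,-1],[0.25,0.25,0,-7.1,-1]]

```text
clock: 2.1
eef_pos: [0.5481, -0.0662, 0.2475]
tool_rot: [0.991, -0.104, 0.006, -0.086]
ft_force: [0.6, 0.1, -0.2]
grip_width: -0.0
grasp_force: 0.0
```

Call:
apply_moves:
  targets:
    - [[0.1,0.1,0,-7.1,-1],[0.1,0.1,0,-7.1,-1],[0.1,0.1,0,-7.1,-1],[0.1,0.1,0,-7.1,-1],[0.1,0.1,0,-7.1,-1],[0.1,0.1,0,-7.1,-1],[0.1,0.1,0,-7.1,-1],[0.1,0.1,0,-7.1,-1]]

```text
clock: 2.77
eef_pos: [0.4375, -0.2781, 0.2478]
tool_rot: [0.907, -0.373, 0.069, -0.182]
ft_force: [-0.5, -0.5, -0.1]
grip_width: 0.0002
grasp_force: 0.0
```

Call:
apply_moves:
  targets:
    - [[0.1,0.1,0,-7.1,-1],[0.1,0.1,0,-7.1,-1],[0.1,0.1,0,-7.1,-1],[0.1,0.1,0,-7.1,-1],[0.1,0.1,0,-7.1,-1],[0.1,0.1,0,-7.1,-1],[0.1,0.1,0,-7.1,-1],[0.1,0.1,0,-7.1,-1]]

```text
clock: 3.43
eef_pos: [0.2192, -0.3658, 0.2482]
tool_rot: [0.726, -0.623, 0.184, -0.226]
ft_force: [-0.5, -0.9, -0.1]
grip_width: -0.0001
grasp_force: 0.0
```

Call:
apply_moves:
  targets:
    - [[0.0,0.0,0,-7.1,-1],[0.0,0.0,0,-1.5,-1],[0,0,0,0,-1]]

```text
clock: 3.68
eef_pos: [0.182, -0.3674, 0.2483]
tool_rot: [0.688, -0.66, 0.203, -0.224]
ft_force: [-0.3, 0.6, -0.2]
grip_width: -0.0003
grasp_force: 0.0
```

```bash
python3 - <<'E'
from h import *
o=get_obs();print(o["joint_pos"].round(3),o["eef_pos"],np.degrees(R.from_quat(o["tool_rot"]).as_euler("xyz")),o["ft_force"])
p,d,c=cam("wrist");cv2.imwrite("pics/w1.png",p)
E
```

```text
[-1.525  0.039 -0.375  1.174  0.614  3.141] [ 0.1820373  -0.36735696  0.24827042] [-144.7957874     0.90233399  -87.34910303] [-0.25122293  0.58071826 -0.20964122]
```

View pics/w1.png

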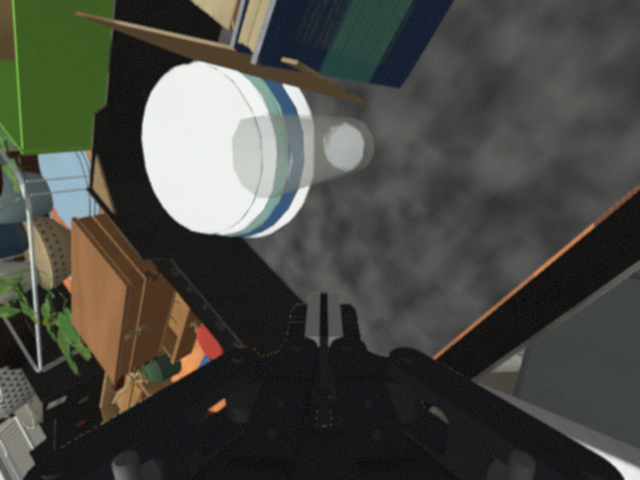

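Call:
apply_moves:
  targets:
    - [[0,0,0,7.1,-1],[0,0,0,7.1,-1]]

```text
clock: 3.9
eef_pos: [0.1847, -0.367, 0.2492]
tool_rot: [0.768, -0.565, 0.174, -0.248]
ft_force: [0.5, -0.5, 0.8]
grip_width: -0.0
grasp_force: 0.0
```

```bash
python3 - <<'E'
from h import *
o=get_obs();print(o["joint_pos"].round(3),o["eef_pos"],np.degrees(R.from_quat(o["tool_rot"]).as_euler("xyz")),o["ft_force"])
E
```

```text
[-1.504  0.153 -0.248  1.349  0.592  2.851] [ 0.18468282 -0.36702666  0.24917915] [-144.76207321    0.73472874  -72.42474194] [ 0.45292233 -0.52169434  0.83273341]
```

Call:
apply_moves:
  targets:
    - [[0,0,0.3,7.1,-1],[0,0,0.3,7.1,-1],[0.2,0.3,0.3,7.1,-1],[0.3,0.4,0.3,7.1,-1],[0.3,0.5,0.3,7.1,-1],[0.3,0.5,0.3,7.1,-1],[0.3,0.5,0.2,7.1,-1],[0.3,0.5,0.2,7.1,-1]]

```text
clock: 4.57
eef_pos: [0.2539, -0.2589, 0.3368]
tool_rot: [0.944, -0.131, 0.034, -0.3]
ft_force: [1.5, -0.7, 0.2]
grip_width: 0.0002
grasp_force: 0.0
```

```bash
cat > s.py <<'E'
from h import *
o=get_obs();r=R.from_quat(o["tool_rot"]);z=r.as_matrix()[:,2];j=o["joint_pos"]
print(o["clock"],"j",j.round(3),"p",o["eef_pos"].round(4),"z",z.round(3),"tilt",np.degrees(np.arccos(-z[2])).round(1),"inpl",(j[1]-j[2]+j[3]-1.571).round(3),"f",o["ft_force"].round(1),"yaw",np.degrees(r.as_euler("xyz")[2]).round(1))
E
python3 s.py
```

```text
4.5667 j [-1.101  0.267  0.102  1.894  0.391  2.218] p [ 0.2539 -0.2589  0.3368] z [ 0.144  0.558 -0.817] tilt 35.2 inpl 0.487 f [ 1.5 -0.7  0.2] yaw -15.5
```

Call:
apply_moves:
  targets:
    - [[0.5,0.6,0,7.1,-1],[0.5,0.6,0,7.1,-1],[0.5,0.6,0,7.1,-1],[0.5,0.6,0,7.1,-1],[0.5,0.6,0,7.1,-1],[0.5,0.6,0,7.1,-1],[0.5,0.6,0,7.1,-1],[0.5,0.6,0,7.1,-1]]

```text
clock: 5.23
eef_pos: [0.4139, -0.0648, 0.336]
tool_rot: [0.893, 0.334, -0.113, -0.28]
ft_force: [0.7, -1.4, -0.1]
grip_width: 0.0001
grasp_force: 0.0
```

```bash
python3 s.py
```

```text
5.2333 j [-0.341  0.464  0.377  2.042  0.274  2.005] p [ 0.4139 -0.0648  0.336 ] z [-0.389  0.425 -0.817] tilt 35.2 inpl 0.557 f [ 0.7 -1.4 -0.1] yaw 41.3
```

Call:
apply_moves:
  targets:
    - [[0.2,0,0,7.1,-1],[0.2,0,0,7.1,-1],[0.2,0,0,7.1,-1],[0.2,0,0,7.1,-1],[0,0,0,7.1,-1],[0,0,0,7.1,-1],[0,0,0,7.1,-1],[0,0,0,7.1,-1]]

```text
clock: 5.9
eef_pos: [0.4408, -0.0644, 0.3282]
tool_rot: [0.627, 0.719, -0.23, -0.191]
ft_force: [-0.2, 0.6, -0.9]
grip_width: -0.0
grasp_force: 0.0
```

```bash
python3 s.py
```

```text
5.9 j [-0.064  0.577  0.539  2.129 -0.127  1.409] p [ 0.4408 -0.0644  0.3282] z [-0.564 -0.091 -0.821] tilt 34.8 inpl 0.596 f [-0.2  0.6 -0.9] yaw 98.1
```

Call:
apply_moves:
  targets:
    - [[0,0,0,7.1,-1],[0,0,0,7.1,-1],[0,0,0,7.1,-1],[0,0,0,7.1,-1],[0,0,0,7.1,-1],[0,0,0,7.1,-1],[0,0,0,7.1,-1],[0,0,0,7.1,-1]]

```text
clock: 6.57
eef_pos: [0.4406, -0.0639, 0.3287]
tool_rot: [0.209, 0.931, -0.293, -0.059]
ft_force: [0.0, -0.2, 0.5]
grip_width: 0.0002
grasp_force: 0.0
```

```bash
python3 s.py
```

```text
6.5667 j [ 0.167  0.335  0.192  1.795 -0.495  0.703] p [ 0.4406 -0.0639  0.3287] z [-0.232 -0.521 -0.821] tilt 34.8 inpl 0.367 f [ 0.  -0.2  0.5] yaw 154.9
```

Call:
apply_moves:
  targets:
    - [[0,0,0,7.1,-1],[0,0,0,7.1,-1],[0,0,0,7.1,-1],[0,0,0,7.1,-1],[0,0,0,7.1,-1],[0,0,0,7.1,-1],[0,0,0,7.1,-1],[0,0,0,7.1,-1]]

```text
clock: 7.23
eef_pos: [0.4402, -0.0638, 0.3295]
tool_rot: [-0.259, 0.918, -0.286, 0.088]
ft_force: [0.1, -0.1, -0.3]
grip_width: 0.0002
grasp_force: 0.0
```

Call:
apply_moves:
  targets:
    - [[0,0,0,7.1,-1],[0,0,0,7.1,-1],[0,0,0,7.1,-1],[0,0,0,7.1,-1],[0,0,0,7.1,-1],[0,0,0,7.1,-1],[0,0,0,7.1,-1],[0,0,0,7.1,-1]]

```text
clock: 7.9
eef_pos: [0.4396, -0.0642, 0.3302]
tool_rot: [-0.664, 0.685, -0.21, 0.214]
ft_force: [0.3, -0.6, -0.9]
grip_width: -0.0
grasp_force: 0.0
```

```bash
python3 s.py
```

```text
7.9 j [-0.225 -0.334 -0.503  0.804  0.125 -1.728] p [ 0.4396 -0.0642  0.3302] z [ 0.573 -0.004 -0.82 ] tilt 34.9 inpl -0.598 f [ 0.3 -0.6 -0.9] yaw -91.5
```

Call:
apply_moves:
  targets:
    - [[-0.2,-0.3,0,7.1,-1],[-0.2,-0.3,0,7.1,-1],[-0.2,-0.3,0,7.1,-1],[-0.2,-0.3,0,7.1,-1],[-0.2,-0.3,0,7.1,-1],[-0.2,-0.3,0,7.1,-1],[-0.2,-0.3,0,7.1,-1],[-0.2,-0.3,0,7.1,-1]]

```text
clock: 8.57
eef_pos: [0.3907, -0.1429, 0.3278]
tool_rot: [0.891, -0.35, 0.097, -0.273]
ft_force: [0.5, 0.7, -0.5]
grip_width: 0.0002
grasp_force: 0.0
```

```bash
python3 s.py
```

```text
8.5667 j [-0.743  0.009 -0.182  1.397  0.588 -3.142] p [ 0.3907 -0.1429  0.3278] z [ 0.365  0.419 -0.832] tilt 33.7 inpl 0.018 f [ 0.5  0.7 -0.5] yaw -42.6
```

Call:
apply_moves:
  targets:
    - [[0,0,0,7.1,-1],[0,0,0,7.1,-1],[0,0,0,7.1,-1],[0,0,0,7.1,-1]]

```text
clock: 8.9
eef_pos: [0.4534, -0.0342, 0.3274]
tool_rot: [0.951, -0.187, 0.04, -0.245]
ft_force: [0.8, -0.7, 0.1]
grip_width: 0.0002
grasp_force: 0.0
```

```bash
python3 s.py
```

```text
8.9 j [-0.383  0.102 -0.05   1.433  0.502 -3.141] p [ 0.4534 -0.0342  0.3274] z [ 0.168  0.451 -0.877] tilt 28.8 inpl 0.014 f [ 0.8 -0.7  0.1] yaw -22.0
```

Call:
apply_moves:
  targets:
    - [[-0.4,-0.7,0,7.1,-1],[-0.4,-0.7,0,7.1,-1],[-0.4,-0.7,0,7.1,-1],[-0.4,-0.7,0,7.1,-1]]

```text
clock: 9.23
eef_pos: [0.4335, 0.046, 0.3274]
tool_rot: [0.982, -0.063, 0.002, -0.176]
ft_force: [0.0, 0.3, -0.2]
grip_width: 0.0002
grasp_force: 0.0
```

```bash
python3 s.py
```

```text
9.2333 j [-0.124  0.084 -0.025  1.48   0.354 -3.141] p [0.4335 0.046  0.3274] z [ 0.026  0.346 -0.938] tilt 20.3 inpl 0.019 f [ 0.   0.3 -0.2] yaw -7.2
```

Call:
apply_moves:
  targets:
    - [[0,-1,0,7.1,-1],[0,-1,0,7.1,-1],[0,-1,0,7.1,-1],[0,-1,0,7.1,-1]]

```text
clock: 9.57
eef_pos: [0.4306, 0.0995, 0.3274]
tool_rot: [0.994, 0.052, -0.017, -0.091]
ft_force: [-0.1, -0.1, 0.2]
grip_width: 0.0001
grasp_force: 0.0
```

```bash
python3 s.py
```

```text
9.5667 j [ 0.108  0.116  0.043  1.522  0.184 -3.141] p [0.4306 0.0995 0.3274] z [-0.043  0.18  -0.983] tilt 10.6 inpl 0.024 f [-0.1 -0.1  0.2] yaw 6.1
```

Call:
apply_moves:
  targets:
    - [[0,-1,0,7.1,-1],[0,-1,0,7.1,-1],[0,-1,0,7.1,-1],[0,-1,0,7.1,-1]]

```text
clock: 9.9
eef_pos: [0.3778, 0.1428, 0.3273]
tool_rot: [0.984, 0.175, -0.016, -0.003]
ft_force: [0.2, -0.1, 0.3]
grip_width: 0.0
grasp_force: 0.0
```

```bash
python3 s.py
```

```text
9.9 j [ 0.353  0.049 -0.018  1.533  0.012 -3.141] p [0.3778 0.1428 0.3273] z [-0.032  0.001 -0.999] tilt 1.8 inpl 0.029 f [ 0.2 -0.1  0.3] yaw 20.2
```

Call:
apply_moves:
  targets:
    - [[0,0,0,-7.1,-1],[0,0,0,-7.1,-1],[0,0,0,-7.1,-1],[0.3,0.1,0,-7.1,-1],[0.3,0.1,0,-7.1,-1],[0.3,0.1,0,-7.1,-1],[0.3,0.1,0,-7.1,-1],[0.3,0.1,0,-7.1,-1]]

```text
clock: 10.57
eef_pos: [0.4382, 0.1625, 0.3274]
tool_rot: [0.948, -0.319, -0.012, -0.011]
ft_force: [0.3, 0.2, 0.4]
grip_width: -0.0003
grasp_force: 0.0
```

```bash
python3 s.py
```

```text
10.5667 j [ 0.335  0.159  0.106  1.524  0.032 -2.158] p [0.4382 0.1625 0.3274] z [-0.016  0.029 -0.999] tilt 1.9 inpl 0.005 f [0.3 0.2 0.4] yaw -37.1
```

Call:
apply_moves:
  targets:
    - [[0.3,0.09,-0.2,-7.1,-1],[0.3,0.09,-0.2,-7.1,-1],[0.3,0.09,-0.2,-7.1,-1],[0.3,0.09,-0.2,-7.1,-1],[0.3,0.09,-0.2,-7.1,-1],[0.3,0.09,-0.2,-7.1,-1],[0.3,0.09,-0.2,-7.1,-1],[0.3,0.09,-0.2,-7.1,-1]]

```text
clock: 11.23
eef_pos: [0.534, 0.1917, 0.2627]
tool_rot: [-0.682, 0.731, 0.006, 0.015]
ft_force: [-0.2, 0.2, -0.2]
grip_width: 0.0002
grasp_force: 0.0
```

Call:
apply_moves:
  targets:
    - [[0.3,0.09,-0.2,-7.1,-1],[0.3,0.09,-0.2,-7.1,-1],[0.3,0.09,-0.2,-7.1,-1],[0.3,0.09,-0.2,-7.1,-1],[0.3,0.09,-0.2,-7.1,-1],[0.3,0.09,-0.2,-7.1,-1],[0.3,0.09,-0.2,-7.1,-1],[0.3,0.09,-0.2,-7.1,-1]]

```text
clock: 11.9
eef_pos: [0.6297, 0.2209, 0.1983]
tool_rot: [-0.252, 0.967, -0.002, 0.016]
ft_force: [-0.0, -0.2, 0.5]
grip_width: -0.0
grasp_force: 0.0
```

Call:
apply_moves:
  targets:
    - [[0,0,0,-2.3,-1],[0,0,0,0,-1]]

```text
clock: 12.07
eef_pos: [0.6292, 0.2206, 0.1974]
tool_rot: [-0.236, 0.972, -0.003, 0.015]
ft_force: [-0.4, 0.3, -0.1]
grip_width: -0.0
grasp_force: 0.0
```

```bash
python3 s.py; python3 - <<'E'
from h import *
o=get_obs();p,d,c=cam("wrist");cv2.imwrite("pics/w2.png",p);np.savez("w2.npz",p=o["eef_pos"],q=o["tool_rot"],d=d)
E
```

```text
12.0667 j [ 0.341  0.579  0.384  1.346 -0.008 -0.135] p [0.6292 0.2206 0.1974] z [ 0.03   0.002 -1.   ] tilt 1.7 inpl -0.029 f [-0.4  0.3 -0.1] yaw -152.7
```

View pics/w2.png

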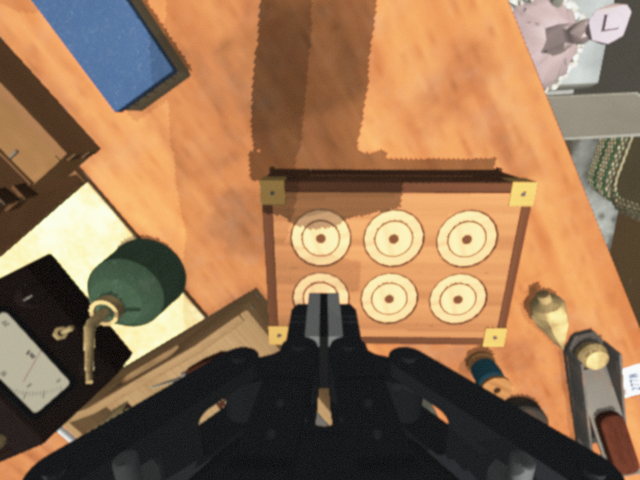

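```bash
python3 - <<'E'
from h import *
s=np.load("w2.npz");c=imaging.get_calibration("wrist");H=np.array(c["hand_eye"]);r=R.from_quat(s["q"]).as_matrix()
e=s["p"]+r@H[:3,3]
P=[]
for u,v in [(389,298),(457,299),(320,238),(393,239),(466,239)]:
    k=r@H[:3,:3]@pt(u,v,1,c);P.append((e+k*(.0652-e[2])/k[2])[:2])
t,a,M,er=fit(np.array(P),OWN[1:]);print(t,a,er)
E
```

```text
[0.63381423 0.28141851] 27.14164086607599 0.0006000281014422182
```

Call:
apply_moves:
  targets:
    - [[0.16,-0.03,-0.7,0,-1],[0,0,-0.7,0,-1],[0,0,-0.7,0,-1],[0,0,-0.5,0,-1],[0,0,-0.1,0,-1],[0,0,0,0,-1]]

```text
clock: 12.62
eef_pos: [0.6344, 0.2171, 0.0898]
tool_rot: [-0.235, 0.972, -0.003, 0.014]
ft_force: [0.1, 1.0, -0.3]
grip_width: -0.0001
grasp_force: 0.0
```

Call:
apply_moves:
  targets:
    - [[0,0,-0.08,0,-1],[0,0,-0.05,0,-1],[0,0,0,0,-1]]

```text
clock: 12.87
eef_pos: [0.6369, 0.217, 0.088]
tool_rot: [-0.234, 0.972, -0.003, 0.017]
ft_force: [-0.3, 0.4, -0.4]
grip_width: 0.0001
grasp_force: 0.0
```

Call:
apply_moves:
  targets:
    - [[-0.02,0.06,-0.05,0,-1],[0,0,0,0,-1]]

```text
clock: 13.03
eef_pos: [0.6355, 0.2194, 0.0851]
tool_rot: [-0.234, 0.972, -0.003, 0.017]
ft_force: [-1.1, -0.3, -0.8]
grip_width: -0.0001
grasp_force: 0.0
```

Call:
apply_moves:
  targets:
    - [[0,0,-0.05,0,-1],[0,0,0,0,-1]]

```text
clock: 13.2
eef_pos: [0.6354, 0.219, 0.0825]
tool_rot: [-0.234, 0.972, -0.003, 0.016]
ft_force: [-1.2, 0.6, 2.1]
grip_width: 0.0002
grasp_force: 0.6
```

```bash
python3 s.py
```

```text
13.2 j [ 0.336  0.66   0.218  1.097 -0.009 -0.137] p [0.6354 0.219  0.0825] z [ 0.033  0.002 -0.999] tilt 1.9 inpl -0.032 f [-1.2  0.6  2.1] yaw -152.9
```

Call:
apply_moves:
  targets:
    - [[0,0,-0.05,0,-1],[0,0,0,0,-1]]

```text
clock: 13.37
eef_pos: [0.6355, 0.219, 0.0808]
tool_rot: [-0.234, 0.972, -0.003, 0.016]
ft_force: [-0.1, 0.3, 2.9]
grip_width: 0.0002
grasp_force: 1.8
```

Call:
apply_moves:
  targets:
    - [[0,0,-0.05,0,-1],[0,0,0,0,-1]]

```text
clock: 13.53
eef_pos: [0.6354, 0.219, 0.0786]
tool_rot: [-0.234, 0.972, -0.003, 0.016]
ft_force: [-0.2, 0.3, 4.3]
grip_width: 0.0001
grasp_force: 1.7
```

Call:
apply_moves:
  targets:
    - [[0,0,-0.03,0,-1],[0,0,0,0,-1]]

```text
clock: 13.7
eef_pos: [0.6355, 0.219, 0.0775]
tool_rot: [-0.234, 0.972, -0.003, 0.016]
ft_force: [-0.5, 0.9, 2.5]
grip_width: -0.0001
grasp_force: 1.9
```

```bash
python3 s.py
```

```text
13.7 j [ 0.336  0.664  0.212  1.086 -0.009 -0.137] p [0.6355 0.219  0.0775] z [ 0.033  0.002 -0.999] tilt 1.9 inpl -0.032 f [-0.5  0.9  2.5] yaw -152.9
```

Call:
apply_moves:
  targets:
    - [[0,0,0.3,0,-1],[0,0,0.8,0,-1],[0,0,0.8,0,-1],[0,0,0.6,0,-1],[-0.4,-0.2,0.4,0,-1],[-0.6,-0.3,0,0,-1],[-0.6,-0.3,0,0,-1],[0,0,0,0,-1]]

```text
clock: 14.37
eef_pos: [0.5654, 0.1841, 0.1924]
tool_rot: [-0.233, 0.972, -0.004, 0.012]
ft_force: [-1.4, 0.2, -0.9]
grip_width: 0.0004
grasp_force: 0.0
```

```bash
python3 s.py; python3 - <<'E'
from h import *
o=get_obs();p,d,c=cam("wrist");cv2.imwrite("pics/w3.png",p);np.savez("w3.npz",p=o["eef_pos"],q=o["tool_rot"],d=d)
p,d,c=cam("top");cv2.imwrite("pics/t3.png",p);np.save("t3.npy",d)
E
```

```text
14.3667 j [ 0.319  0.438  0.14   1.249 -0.009 -0.152] p [0.5654 0.1841 0.1924] z [ 0.025 -0.001 -1.   ] tilt 1.4 inpl -0.024 f [-1.4  0.2 -0.9] yaw -153.0
```

View pics/w3.png

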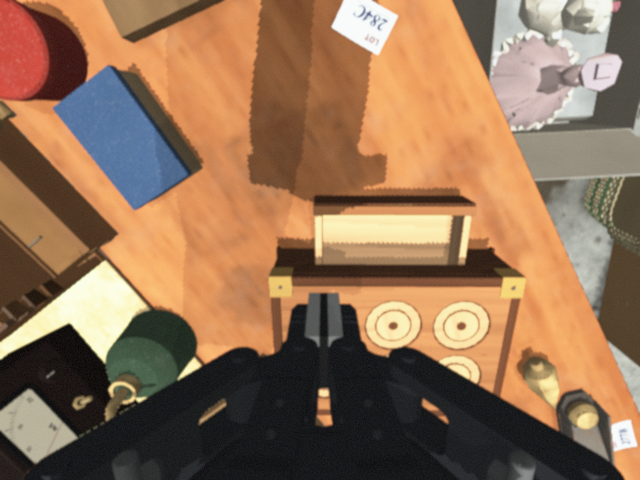

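```bash
python3 - <<'E'
from h import *
s=np.load("w3.npz");c=imaging.get_calibration("wrist");H=np.array(c["hand_eye"]);r=R.from_quat(s["q"]).as_matrix()
e=s["p"]+r@H[:3,3];t=np.array([.6337,.2813]);a=np.radians(27.05);M=np.array([[np.cos(a),-np.sin(a)],[np.sin(a),np.cos(a)]])
for u,v in [(395,214),(395,199),(316,206),(473,206),(395,207)]:
    k=r@H[:3,:3]@pt(u,v,1,c);w=(e+k*(.039-e[2])/k[2])[:2];zz=s["d"][v,u];q=e+k/ (1)*zz
    print(u,v,w.round(4),"own",(M.T@(w-t)).round(4),"depth z",q[2].round(4))
# depth profile along column 395
for v in range(190,285,4):
    k=r@H[:3,:3]@pt(395,v,1,c);q=e+k*s["d"][v,395];print(v,(M.T@(q[:2]-t)).round(4),q[2].round(4))
print("front board centre ajar own -.114 ->",t+M@[-.114,0], "gap mid",t+M@[-.090,0])
E
```

```text
395 214 [0.5323 0.2306] own [-0.1134  0.0009] depth z 0.0375
395 199 [0.5216 0.2242] own [-1.258e-01  1.000e-04] depth z 0.0203
316 206 [0.5556 0.1706] own [-0.1199 -0.0631] depth z 0.0379
473 206 [0.498  0.2827] own [-0.1202  0.0629] depth z 0.0384
395 207 [0.5273 0.2276] own [-0.1192  0.0005] depth z 0.3154
190 [-0.1254  0.0071] 0.0002
194 [-0.1216  0.0075] -0.0004
198 [-0.1217  0.0044] 0.0166
202 [-0.1218  0.0015] 0.0326
206 [-0.1194  0.001 ] 0.0363
210 [-0.1166  0.0008] 0.0386
214 [-0.113   0.0012] 0.0375
218 [-0.1012  0.0075] 0.0073
222 [-0.097  0.008] 0.0061
226 [-0.0937  0.0079] 0.0075
230 [-0.0896  0.0083] 0.0069
234 [-0.0859  0.0085] 0.0072
238 [-0.0821  0.0087] 0.0075
242 [-0.0779  0.0091] 0.0069
246 [-0.0739  0.0094] 0.0066
250 [-0.0699  0.0097] 0.0068
254 [-0.0663  0.0097] 0.0077
258 [-0.0621  0.0101] 0.0076
262 [-0.0584  0.0102] 0.0082
266 [-0.0689  0.0034] 0.0421
270 [-0.0695  0.0016] 0.0515
274 [-0.0693  0.0003] 0.059
278 [-0.0687 -0.0008] 0.0651
282 [-0.0657 -0.0007] 0.066
front board centre ajar own -.114 -> [0.53217046 0.22945646] gap mid [0.5535451  0.24037089]
```

Call:
apply_moves:
  targets:
    - [[-0.17,0.7,-0.3,0,-1],[-0.17,0.7,-0.3,0,-1],[0,0,-0.7,0,-1],[0,0,-0.7,0,-1],[0,0,0,0,-1],[0,0,0,0,-1]]

```text
clock: 14.97
eef_pos: [0.557, 0.2428, 0.1115]
tool_rot: [-0.234, 0.972, -0.003, 0.014]
ft_force: [0.5, 0.6, -0.0]
grip_width: 0.0002
grasp_force: 0.0
```

```bash
python3 s.py
```

```text
14.9667 j [ 0.416  0.519  0.05   1.075 -0.011 -0.056] p [0.557  0.2428 0.1115] z [ 0.029  0.    -1.   ] tilt 1.6 inpl -0.026 f [ 0.5  0.6 -0. ] yaw -152.9
```

Off by 5 mm in x and 3 mm in y, so I'll correct that, then go down.

Call:
apply_moves:
  targets:
    - [[-0.14,-0.08,0,0,-1],[0,0,-0.3,0,-1],[0,0,0,0,-1],[0,0,0,0,-1]]

```text
clock: 15.3
eef_pos: [0.5527, 0.2395, 0.1027]
tool_rot: [-0.234, 0.972, -0.003, 0.017]
ft_force: [0.5, -0.8, 1.3]
grip_width: 0.0003
grasp_force: 0.0
```

```bash
python3 s.py
```

```text
15.3 j [ 0.414  0.513  0.015  1.04  -0.011 -0.057] p [0.5527 0.2395 0.1027] z [ 0.034  0.003 -0.999] tilt 2.0 inpl -0.033 f [ 0.5 -0.8  1.3] yaw -153.0
```

Call:
apply_moves:
  targets:
    - [[-0.03,0,-0.4,0,-1],[0,0,-0.4,0,-1],[0,0,-0.3,0,-1],[0,0,0,0,-1],[0,0,0,0,-1]]

```text
clock: 15.72
eef_pos: [0.5511, 0.2396, 0.0579]
tool_rot: [-0.234, 0.972, -0.003, 0.016]
ft_force: [0.6, -0.8, 0.7]
grip_width: 0.0002
grasp_force: 0.0
```

```bash
python3 s.py
```

```text
15.7167 j [ 0.415  0.557 -0.04   0.942 -0.011 -0.057] p [0.5511 0.2396 0.0579] z [ 0.033  0.002 -0.999] tilt 1.9 inpl -0.031 f [ 0.6 -0.8  0.7] yaw -153.0
```

Call:
apply_moves:
  targets:
    - [[0,0,-0.2,0,-1],[0,0,-0.2,0,-1],[0,0,0,0,-1],[0,0,0,0,-1]]

```text
clock: 16.05
eef_pos: [0.5504, 0.2394, 0.0407]
tool_rot: [-0.234, 0.972, -0.003, 0.015]
ft_force: [0.3, 0.6, 0.4]
grip_width: 0.0002
grasp_force: 0.0
```

Call:
apply_moves:
  targets:
    - [[-0.09,-0.045,0,0,-1],[-0.09,-0.045,0,0,-1],[-0.09,-0.045,0,0,-1],[-0.09,-0.045,0,0,-1],[-0.09,-0.045,0,0,-1],[-0.09,-0.045,0,0,-1],[0,0,0,0,-1]]

```text
clock: 16.63
eef_pos: [0.5282, 0.2284, 0.0412]
tool_rot: [-0.234, 0.972, -0.003, 0.015]
ft_force: [-0.5, -0.6, 0.7]
grip_width: -0.0001
grasp_force: 0.0
```

```bash
python3 s.py
```

```text
16.6333 j [ 0.414  0.535 -0.132  0.874 -0.011 -0.059] p [0.5282 0.2284 0.0412] z [ 0.031  0.002 -1.   ] tilt 1.8 inpl -0.03 f [-0.5 -0.6  0.7] yaw -152.9
```

Call:
apply_moves:
  targets:
    - [[-0.09,-0.045,0,0,-1],[-0.09,-0.045,0,0,-1],[-0.09,-0.045,0,0,-1],[-0.09,-0.045,0,0,-1],[-0.09,-0.045,0,0,-1],[-0.09,-0.045,0,0,-1],[-0.05,-0.025,0,0,-1],[0,0,0,0,-1]]

```text
clock: 17.3
eef_pos: [0.5047, 0.2167, 0.041]
tool_rot: [-0.234, 0.972, -0.003, 0.015]
ft_force: [-0.4, -0.1, 0.7]
grip_width: -0.0004
grasp_force: 0.0
```

Call:
apply_moves:
  targets:
    - [[-0.05,-0.025,0,0,-1],[0,0,0,0,-1]]

```text
clock: 17.47
eef_pos: [0.5032, 0.2159, 0.041]
tool_rot: [-0.234, 0.972, -0.003, 0.016]
ft_force: [1.0, 0.5, 0.2]
grip_width: -0.0
grasp_force: 0.0
```

```bash
python3 s.py
```

```text
17.4667 j [ 0.411  0.49  -0.213  0.837 -0.011 -0.061] p [0.5032 0.2159 0.041 ] z [ 0.032  0.002 -0.999] tilt 1.8 inpl -0.03 f [1.  0.5 0.2] yaw -152.9
```

Own x is about -0.146; I'll creep until the force shows the stop.

Call:
apply_moves:
  targets:
    - [[-0.04,-0.02,0,0,-1],[-0.04,-0.02,0,0,-1],[0,0,0,0,-1]]

```text
clock: 17.72
eef_pos: [0.5006, 0.2146, 0.0412]
tool_rot: [-0.234, 0.972, -0.003, 0.016]
ft_force: [1.2, 0.4, 0.1]
grip_width: 0.0001
grasp_force: 0.8
```

Call:
apply_moves:
  targets:
    - [[-0.04,-0.02,0,0,-1],[-0.02,-0.01,0,0,-1],[0,0,0,0,-1]]

```text
clock: 17.97
eef_pos: [0.5004, 0.2145, 0.0417]
tool_rot: [-0.234, 0.972, -0.002, 0.019]
ft_force: [6.2, 2.5, -4.6]
grip_width: 0.0002
grasp_force: 3.2
```

```bash
python3 s.py
```

```text
17.9667 j [ 0.411  0.481 -0.228  0.826 -0.011 -0.062] p [0.5004 0.2145 0.0417] z [ 0.037  0.005 -0.999] tilt 2.2 inpl -0.036 f [ 6.2  2.5 -4.6] yaw -152.9
```

Call:
apply_moves:
  targets:
    - [[0.1,0.05,0,0,-1],[0.15,0.075,0,0,-1],[0.05,0.025,0.1,0,-1],[0,0,0.5,0,-1],[0,0,0.8,0,-1],[0,0,0.8,0,-1],[0,0,0.8,0,-1],[0,0,0.5,0,-1]]

```text
clock: 18.63
eef_pos: [0.5109, 0.2196, 0.1849]
tool_rot: [-0.234, 0.972, -0.003, 0.018]
ft_force: [0.7, 0.2, -0.8]
grip_width: -0.0
grasp_force: 0.0
```

```bash
python3 s.py; python3 - <<'E'
from h import *
o=get_obs();p,d,c=cam("wrist");cv2.imwrite("pics/w4.png",p);np.savez("w4.npz",p=o["eef_pos"],q=o["tool_rot"],d=d)
E
```

```text
18.6333 j [ 4.120e-01  3.600e-01  1.000e-03  1.178e+00 -1.100e-02 -6.000e-02] p [0.5109 0.2196 0.1849] z [ 0.036  0.003 -0.999] tilt 2.1 inpl -0.034 f [ 0.7  0.2 -0.8] yaw -152.9
```

View pics/w4.png

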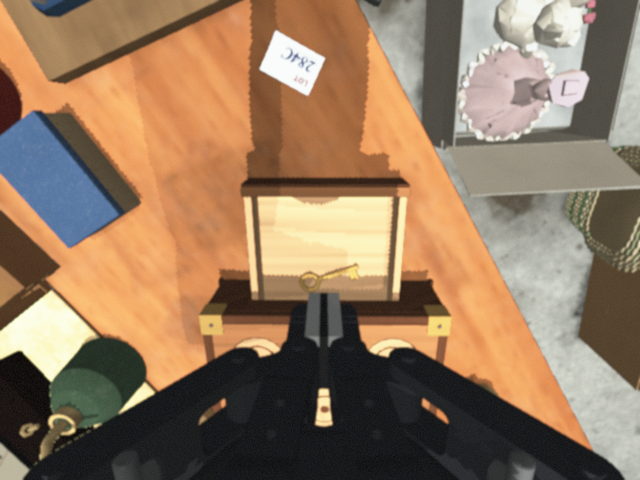

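The drawer is wide open: its front board's upper inner edge is at about row 195, and the key lies in it at (330,275). I'll check how far it is out.

```bash
python3 - <<'E'
from h import *
s=np.load("w4.npz");c=imaging.get_calibration("wrist");H=np.array(c["hand_eye"]);r=R.from_quat(s["q"]).as_matrix()
e=s["p"]+r@H[:3,3];t=np.array([.6337,.2813]);a=np.radians(27.05);M=np.array([[np.cos(a),-np.sin(a)],[np.sin(a),np.cos(a)]])
for u in (270,325,380):
  for v in range(178,204,3):
    k=r@H[:3,:3]@pt(u,v,1,c);q=e+k*s["d"][v,u];print(u,v,(M.T@(q[:2]-t)).round(4),q[2].round(4))
E
```

```text
270 178 [-0.1689 -0.0466] 0.008
270 181 [-0.1689 -0.0444] 0.0221
270 184 [-0.2213  0.0025] 0.3069
270 187 [-0.167  -0.0422] 0.0368
270 190 [-0.1649 -0.0422] 0.038
270 193 [-0.1627 -0.0422] 0.0387
270 196 [-0.1601 -0.0424] 0.0378
270 199 [-0.1504 -0.0477] 0.007
270 202 [-0.1481 -0.0476] 0.0086
325 178 [-0.1692  0.0003] 0.0091
325 181 [-0.1691  0.0004] 0.0225
325 184 [-0.1691  0.0005] 0.0351
325 187 [-0.1672  0.0005] 0.0373
325 190 [-0.165   0.0005] 0.038
325 193 [-0.1627  0.0005] 0.0381
325 196 [-0.1604  0.0005] 0.0387
325 199 [-0.1509  0.0003] 0.0086
325 202 [-0.148   0.0003] 0.0076
380 178 [-0.169  0.047] 0.0075
380 181 [-0.1693  0.0449] 0.0227
380 184 [-0.1693  0.0431] 0.0358
380 187 [-0.1669  0.0432] 0.0355
380 190 [-0.1652  0.0429] 0.0386
380 193 [-0.1627  0.0431] 0.0378
380 196 [-0.1603  0.0433] 0.0377
380 199 [-0.1506  0.0482] 0.0064
380 202 [-0.148   0.0482] 0.007
```

```bash
python3 -c "
from workcell import order
print(order.job_done())"
```

```text
the job is handed in; nothing more can be done
None
```

The job is handed in, result not reported: the first inlay I tried (own −26, −56) was the catch, the drawer measures about 100 mm out (its stop) with the key in it; a wrong-way turn had swung the arm off course, tilted about 35°, before the box work, with no sign of contact.

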